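# Lock the fence stop with its thumbscrew

## Task

The length stop on the fence rail has been knocked away from its place: slide the stop bracket back until its hole is over the hole in the nut bar hidden beneath it (a little past the scribed rail mark on the robot's left, to be found by feel), and put the flat-headed thumbscrew from the rack down through both holes. Press it down against its spring washer, give it a quarter turn, either way, so that it locks, and let go. Go gently: never push the screw against anything with more than 30 N, and leave the other tools and fasteners where they are.

Things in the scene. Friction and masses are not known exactly. Their poses are not given: they have to be found in the camera images.
- rail: Fence rail fixed to the bench: a channel 320 mm long (its x), 60 wide, 38 high, on a foot plate 100 wide, 6 thick. Origin: centre of its underside, z up. In the channel, hidden under the bracket, is a steel nut bar 8 mm thick (top 38, underside 30 mm above the origin; free space below it down to 6 mm), with a keyed hole of the same shape and direction as the bracket's.
- rail_mark (a point): Point on the rail's centre line at the height of the nut bar's top face (38 mm above the rail's origin), level with the white marks on the foot plate; axes as the rail's. The nut bar's hole is on the centre line, 5 to 30 mm from this point towards the rail's +x: where exactly is not measured and must be felt for. The nut bar does not give way.
- stop_bracket (a joint): Position (m) of the stop bracket along the rail's x; 0 has its hole at the rail mark, positive is towards the rail's +x. Travel -0.07 to 0.07. It slides with about 2.5 N of friction, stays where it is left, and is carried along by a screw standing in its hole.
- bracket_hole (a point): Centre of the bracket's keyed hole at the top face of its plate (46 mm above the rail's origin); axes as the rail's. The plate is 150 x 66 mm, 8 thick, lying directly on the nut bar. Keyed hole: 11.5 mm square with a slot through its middle 6.8 wide and 22.5 mm long over all, the slot running across the rail (y).
- washer_top (a point): Centre of the top face of the square brass spring washer around the bracket's hole (54 mm above the rail's origin when free): 38 mm outside, 24 mm inside. It gives up to 4 mm downwards: about 2.4 N to start, 7 N fully down (slow to spring back).
- bracket_stop (a point): Middle of the top edge of the bracket's upright stop plate, a good place to hold the bracket: 10 mm thick (rail's x), 66 wide (y; another 30 mm on the +y side), rising 42 mm above the bracket's plate (top 88 mm above the rail's origin), 66 mm from the hole towards the rail's +x; moves with the bracket; axes as the rail's.
- thumbscrew: Quarter-turn thumbscrew, loose, plain steel, about 90 g, standing in one of the rack's holes; the fastener with a flat bar for a head. Origin: centre of the underside of its round flange (32 mm across, 4 thick), z up along the shank. Thumb bar above the flange: 30 mm long (its x), 10 thick (y), from 4 to 34 mm above the origin.
- screw_tip (a point): Tip of the thumbscrew's 10 mm shank, 37 mm below its origin; the last 5 mm taper to a 6 mm wide end. Two cross lugs, 20 mm over all along x (parallel to the thumb bar), 5 mm thick along y, lie 10 to 15 mm above the tip. Flange on the free washer: lugs still in the nut bar's slot; pressed 3 to 4 mm further they are clear below it and can turn; the spring then holds them up against the nut bar.
- rack: Fixed aluminium fastener rack 204 x 56 mm, 45 mm high, three slots through its top, 24 x 12.5 mm, long way along its x axis, 60 mm apart along x. Origin: centre of its underside. The fasteners stand with their flanges on its top face.
- plain_pin: Plain pin in the rack, with a round knob head 20 mm wide and no lugs; bystander. Origin: underside of its flange.
- hex_bolt: Short bolt in the rack, with a low hexagon head; bystander. Origin: underside of its flange.
- hammer: Hammer lying on the bench, 280 mm long along its x; bystander.
- wrench: Wrench lying on the bench, 170 mm long along its x; bystander.
- tube: Cut piece of square steel tube lying on the bench, 140 mm long (its x), 70 x 70 mm; bystander. Origin: centre of its underside.
- clamp: Blue C-clamp lying flat, about 100 x 120 mm, 22 mm high; bystander.
- hacksaw: Hacksaw lying flat, about 100 x 400 mm, 16 mm high; bystander.
There are look-alikes about, which are no part of the job. What is shaped like the thumbscrew but turquoise is not meant.

How it is judged:
On the way:
1. the thumbscrew is down through both holes, its flange on the spring washer (horizontal distance between thumbscrew and bracket_hole below 0.004 m and angle between thumbscrew's own z axis and vertical below 0.12 rad and z of thumbscrew in the frame of rail below 0.0575 m), for 0.1 s.
At the end, for the whole second after the job is handed in: The thumbscrew is upright (7 deg) in the bracket's hole (4 mm) and through the nut bar, origin 45 to 57.5 mm above the rail's origin, thumb bar along the rail (within 29 deg), at rest; the bracket is 0 to 35 mm past the rail mark (all of step 1 and z of thumbscrew in the frame of rail above 0.045 m and angle between the x axis of thumbscrew and the x axis of rail, either way round below 0.5 rad and linear speed of thumbscrew below 0.02 m/s and value of joint stop_bracket between 0 and 0.035 m); the robot touches nothing.
It fails at once if the thumbscrew is pressed against the rail, nut bar or bracket with more than 30 N (contact force between thumbscrew and rail above 30 N).
It fails at once if another tool or fastener is moved by more than 30 mm (distance of any of plain_pin, hex_bolt, hammer, wrench, tube, clamp, hacksaw from where it was at the start of the episode above 0.03 m).
It also fails if it takes over 72 s, if anything falls off the work surface, if the arm or the gripper's body presses on something with over 40 N, if the wrist force passes 120 N, or if a joint passes its speed limit or range.

## Robot

A 6-joint arm with a two-finger parallel gripper is mounted at the origin on the work surface. World frame = base frame: x ahead of the robot, y to its left, z up, the work surface at z = 0. Lengths are in m, angles in rad, forces in N, time in s.
With the tool pointing down it reaches from about 0.15 to 0.775 m from the base axis. Payload 6.1 kg.
Tool frame: the origin (TCP) lies midway between the tips of the shut fingers; the grasp point (between the pads) lies 19 mm behind it; z points along the fingers, y is the line along which they close (so a half turn about z gives the same grasp; the last joint's range is limited). The gripper opens to 85 mm and grips with 20 to 120 N. Pads are 22 mm wide; open, the fingers measure 114 mm over their backs; the gripper's body (76 mm by 85 mm) begins 54 mm behind the grasp point. The pads swing forward as they close: fully open they stand 13 mm farther back than shut.
Start: joints at [1.226, 0.126, -0.04, 1.405, 0, 1.571], TCP at [0.177, 0.494, 0.231] pointing down, gripper open.
Joint ranges: [-2.72, 2.72], [-0.95, 1.95], [-1.27, 1.35], [-1.78, 2.02], [-1.46, 1.47], [-3.14, 3.14]. Speed limits (rad/s): [2.39, 2.39, 3.01, 3.14, 3.14, 3.14].

## Interface

Orientations are given as a unit quaternion [w, x, y, z].
In Python, from station import ctrl gives the robot as it stands.
- The arm moves only by the tool move_arm, never from a script. Its argument "targets" is a list that holds one entry, the list of rows, each a list of 7 numbers: the shift along the tool's x, y, z in m, then the turn, a rotation vector about the tool's x, y, z in rad, then the finger opening in m, from 0 to 0.0854. A call has 1 to 12 rows; each row is the pose to reach, as a shift and turn from the pose commanded when the call began, along the tool's axes at that moment; what a row does not reach only later rows make up. A row lasts 1/8 s, in which the tool goes at most 62.5 mm and 10.7 degrees, less where a joint would pass 70% of its speed; a pose out of reach is approached as far as the arm can. A call with a gripper value outside its range is refused whole. The fingers move at their own pace and stop on an object; "grip_force" is the grip in N (left out, the last holds). Time passes only in rows, so rows that repeat a pose let the fingers close. It gives the time, the measured TCP pose, the force, the opening and the grip force at its end, in the units of the state.
- ctrl.get_obs(): the state, without advancing time (a new reading comes with each control period).
- ctrl.camera(name): name is "scene" or "top" or "wrist"; returns a dict with "color" (480x640x3 uint8, red, green, blue), "K" (3x3 intrinsics, pixels), "xyz" and "rotation" of the camera in the world; the wrist camera has in their place "mount" (4x4, takes a point from camera to tool coordinates, whose origin is the TCP and whose axes are the flange's). Camera axes: x right, y down, z forward; pixel columns grow to the right and rows downward; lengths in m; the calibration is good to about 2 mm. The wrist camera is an equidistant fisheye: a pixel r from the principal point sees the ray r / f radians off the axis. A picture is of the moment at which its call begins: read the wrist's pose just before it. There is no depth.
- ctrl.job_done(): hands the job in; it is judged then, once.
The state is a dict: "t": time; "joints": joint angles; "qd": joint speeds; "effort": joint torques, N m; "tool_pos": TCP position; "tool_rot": TCP orientation; "wrist_force": force on the tool from outside, world axes, zero at the start; "ft_torque": the same for the moment, N m; "width": opening from 0.0 (shut) to 1.0 (fully open); "finger_force": force on a finger pad.
Only numpy, scipy, OpenCV 4.12 (cv2) and the standard library are available. Lean on these libraries where they do the work, as an engineer would, in place of code of your own. Each camera call takes 0.05 s, during which the arm holds its last target. There are 200 camera calls.

## Working session

There is one attempt and no reset: what is moved stays moved. The work goes in short steps, Python scripts to look and compute and a tool call to move; the robot and the scene stay as the last step left them, time stands still between calls to the robot, and variables do not carry over. Pictures are saved under pics/ and viewed, at most 10 in all, crops included, and the job is handed in when it is done.

Besides the shell and the picture viewer there is one more tool, called after ">>>" by a JSON object that holds its "name" and its "arguments", one argument or row to a line. move_arm: Moves the arm, as the interface text tells. Its arguments: {"type":"object","properties":{"targets":{"type":"array"},"grip_force":{"type":"number"}},"required":["targets"]}

```bash
mkdir -p pics; ls; python3 - <<'E'
from station import ctrl
import cv2,numpy as np
o=ctrl.get_obs(); print(o)
for n in ["scene","top","wrist"]:
    c=ctrl.camera(n); cv2.imwrite(f"pics/{n}0.png",c["color"][:,:,::-1]); print(n,{k:np.round(v,4).tolist() for k,v in c.items() if k!="color"})
E
```

```text
pics
{'t': 0.0, 'joints': array([ 1.22602538e+00,  1.26397831e-01, -4.06284989e-02,  1.40539669e+00,
        6.06672914e-06,  1.57081518e+00]), 'qd': array([ 3.50882174e-04,  2.15911264e-03,  2.05094676e-03, -2.89865739e-05,
        1.10507998e-03, -6.10014100e-04]), 'effort': array([-2.46360898e-03, -4.35919082e+01,  3.52920413e+01,  1.71927677e-02,
       -1.94549880e-04,  2.21851798e-05]), 'tool_pos': array([0.17729842, 0.49371609, 0.23050974]), 'tool_rot': array([-1.42496564e-04,  1.71542181e-01,  9.85176440e-01, -8.00772316e-04]), 'wrist_force': array([ 0.17858123,  0.43909323, -0.29173712]), 'ft_torque': array([-0.00423081, -0.01307407,  0.02183899]), 'finger_force': 0.0, 'width': 0.9977935382711668}
scene {'K': [[447.4408, 0.0, 312.6579], [0.0, 447.4408, 239.6951], [0.0, 0.0, 1.0]], 'xyz': [1.1238, -0.577, 0.6343], 'rotation': [-0.4313, 0.8197, 0.3285, -0.1849]}
top {'K': [[571.0979, 0.0, 312.4087], [0.0, 571.0979, 240.1819], [0.0, 0.0, 1.0]], 'xyz': [0.269, 0.0139, 1.6615], 'rotation': [0.0562, -0.7038, 0.705, -0.0677]}
wrist {'K': [[371.6483, 0.0, 318.0145], [0.0, 371.6483, 245.5692], [0.0, 0.0, 1.0]], 'mount': [[0.0003, -0.9571, -0.2899, 0.0743], [1.0, 0.0002, 0.0004, -0.0008], [-0.0003, -0.2899, 0.9571, -0.1434], [0.0, 0.0, 0.0, 1.0]]}
```

View pics/top0.png

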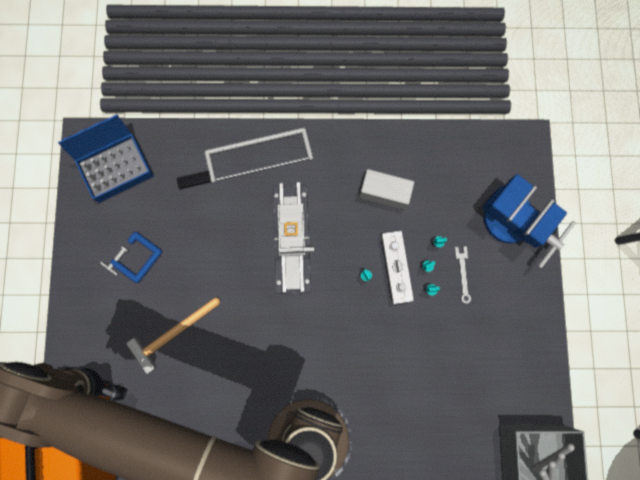

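View pics/scene0.png

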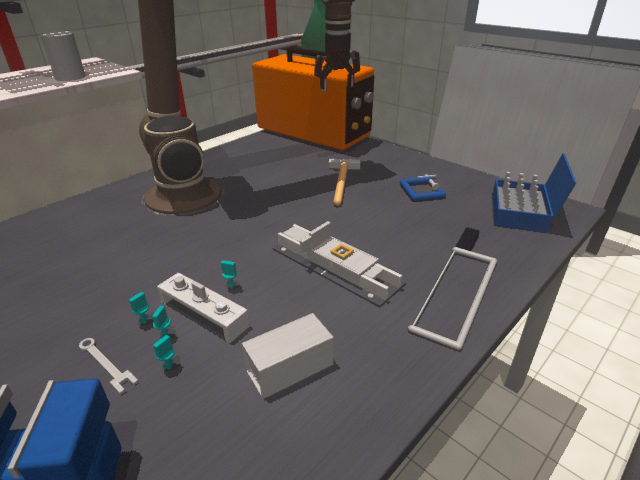

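The top view shows the rail vertical at about (290,240), with the brass washer at (290,229) and the stop plate at (293,250), so rail +x points down in the image (towards the robot). The rack is at (398,267) with three grey fasteners at (393,245), (398,266) and (401,287). The middle one looks like it has the bar head. The turquoise look-alikes at (366,274), (440,241), (428,266) and (432,289) are not meant. Next I'll enlarge the rack and the rail.

```bash
python3 - <<'E'
import cv2,numpy as np
t=cv2.imread("pics/top0.png"); s=cv2.imread("pics/scene0.png")
a=cv2.resize(t[175:305,255:335],None,fx=4.6,fy=4.6,interpolation=cv2.INTER_CUBIC) #368x598
b=cv2.resize(t[225:310,375:420],None,fx=5,fy=5,interpolation=cv2.INTER_CUBIC)
c=cv2.resize(s[265:345,150:255],None,fx=2,fy=2,interpolation=cv2.INTER_CUBIC)
im=np.zeros((600,800,3),np.uint8); im[:a.shape[0],:368]=a; im[:425,370:595]=b; im[430:590,370:580]=c
cv2.imwrite("pics/crop1.png",im)
E
```

```text
(no output)
```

View pics/crop1.png

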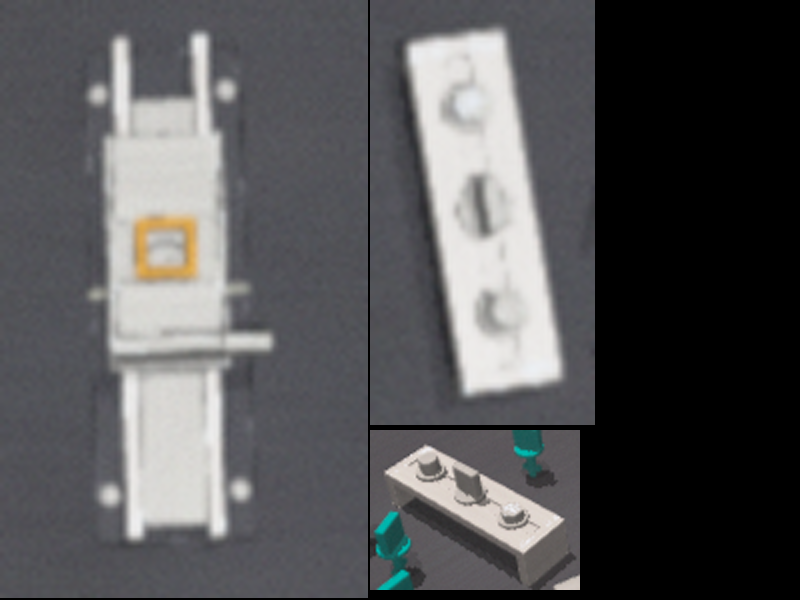

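The left crop shows the foot-plate marks at crop (97,294) and (236,288), the washer at (165,247) and the stop plate at (190,345). The right crops confirm the middle rack fastener: it is grey with a flat bar head and is the thumbscrew. The upper one has a hexagon head and the lower one a round knob.

```bash
cat > h.py <<'E'
import numpy as np,cv2
from scipy.spatial.transform import Rotation as R
from station import ctrl
def q(w): return R.from_quat([w[1],w[2],w[3],w[0]])
def snap(name,fn=None):
    o=ctrl.get_obs(); c=ctrl.camera(name)
    if name=="wrist":
        T=q(o["tool_rot"]).as_matrix(); M=np.array(c["mount"])
        c["C"]=np.array(o["tool_pos"])+T@M[:3,3]; c["R"]=T@M[:3,:3]
    else:
        c["C"]=np.array(c["xyz"]); r=np.array(c["rotation"]); c["R"]=q(r).as_matrix() if r.size==4 else r
    c["fish"]=name=="wrist"
    if fn: cv2.imwrite(fn,c["color"][:,:,::-1])
    return c
def ray(c,p):
    K=c["K"]; x=(p[0]-K[0][2])/K[0][0]; y=(p[1]-K[1][2])/K[1][1]
    if c["fish"]:
        r=np.hypot(x,y)+1e-12; d=np.array([x/r*np.sin(r),y/r*np.sin(r),np.cos(r)])
    else: d=np.array([x,y,1.])
    return c["R"]@d
def onz(c,p,z):
    d=ray(c,p); return c["C"]+d*(z-c["C"][2])/d[2]
def proj(c,P):
    d=c["R"].T@(np.asarray(P)-c["C"])
    if c["fish"]:
        r=np.arctan2(np.hypot(d[0],d[1]),d[2]); d=d[:2]/np.hypot(d[0],d[1])*r
    else: d=d[:2]/d[2]
    return d*c["K"][0][0]+np.array([c["K"][0][2],c["K"][1][2]])
def st():
    o=ctrl.get_obs(); print("t",round(o["t"],2),"pos",np.round(o["tool_pos"],4),"x",np.round(q(o["tool_rot"]).as_matrix()[:,0],4),"y",np.round(q(o["tool_rot"]).as_matrix()[:,1],4),"F",np.round(o["wrist_force"],1),"j",np.round(o["joints"],2))
    return o
def local(P,yaw_x=None):
    "shift in tool axes to bring TCP to P"
    o=ctrl.get_obs(); return q(o["tool_rot"]).as_matrix().T@(np.asarray(P)-o["tool_pos"])
E
python3 - <<'E'
from h import *
c=snap("top")
f=lambda u,v,z:onz(c,(u,v),z)
ca=lambda x,y,z:f(255+x/4.6-.4,175+y/4.6-.4,z)
cb=lambda x,y,z:f(375+(x-370)/5-.4,225+y/5-.4,z)
m1,m2=ca(97,294,.006),ca(236,288,.006); print("marks",m1,m2,(m1+m2)/2)
print("washer",ca(165,247,.054))
print("bolts",[ca(*p,.01)[:2].round(3) for p in [(97,95),(226,90),(110,495),(240,490)]])
print("screw", cb(485,206,.045+.034), "rackends",cb(458,38,.045),cb(513,388,.045))
w=snap("wrist","pics/wrist1.png"); 
print(proj(w,[*((m1+m2)/2)[:2],.05]))
st()
E
```

```text
marks [0.56758158 0.09437792 0.006     ] [0.57146815 0.00545441 0.006     ] [0.56952486 0.04991617 0.006     ]
washer [0.58869035 0.04993091 0.054     ]
bolts [array([0.698, 0.095]), array([0.701, 0.012]), array([0.438, 0.085]), array([0.441, 0.003])]
screw [ 0.47673479 -0.25073391  0.079     ] rackends [ 0.57900871 -0.24363851  0.045     ] [ 0.37746796 -0.26926472  0.045     ]
[154.75264902 517.38065372]
t 0.25 pos [0.1774 0.4939 0.2309] x [-0.9411  0.3381 -0.    ] y [ 3.381e-01  9.411e-01 -8.000e-04] F [0.5 0.1 0.2] j [ 1.23  0.13 -0.04  1.41 -0.    1.57]
```

>>> {"name": "move_arm", "arguments": {
  "targets": [
    [[-0.51, -0.288, 0.011, 0, 0, -0.471, 0.085], [-0.51, -0.288, 0.011, 0, 0, -0.471, 0.085], [-0.51, -0.288, 0.011, 0, 0, -0.471, 0.085], [-0.51, -0.288, 0.011, 0, 0, -0.471, 0.085], [-0.51, -0.288, 0.011, 0, 0, -0.471, 0.085], [-0.51, -0.288, 0.011, 0, 0, -0.471, 0.085], [-0.51, -0.288, 0.011, 0, 0, -0.471, 0.085], [-0.51, -0.288, 0.011, 0, 0, -0.471, 0.085], [-0.51, -0.288, 0.011, 0, 0, -0.471, 0.085], [-0.51, -0.288, 0.011, 0, 0, -0.471, 0.085], [-0.51, -0.288, 0.011, 0, 0, -0.471, 0.085], [-0.51, -0.288, 0.011, 0, 0, -0.471, 0.085]]
  ]
}}

```text
t: 1.75
tool_pos: [0.5597, 0.0509, 0.2201]
tool_rot: [-0.0, -0.063, 0.998, 0.0]
wrist_force: [-0.3, 0.3, -0.1]
width: 0.995
finger_force: 0.0
```

```bash
python3 - <<'E'
from h import *
st(); w=snap("wrist","pics/rail.png"); import pickle; pickle.dump(w,open("rail.pkl","wb"))
print(local([.477,-.251,.22]))
E
```

```text
t 1.75 pos [0.5597 0.0509 0.2201] x [-9.921e-01 -1.257e-01  8.000e-04] y [-1.257e-01  9.921e-01  3.000e-04] F [-0.3  0.3 -0.1] j [ 0.09  0.2   0.02  1.39  0.   -0.04]
[ 1.20113401e-01 -2.89407740e-01  2.61975527e-04]
```

View pics/rail.png

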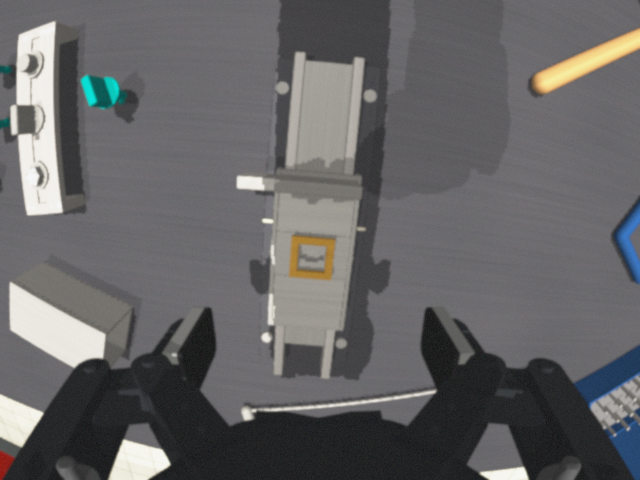

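The washer is at (312,257), the marks at (267,221) and (361,229), the foot bolts at (282,88), (370,96), (266,337) and (341,343), and the stop plate top at about (300,183). The rail is not obstructed. I'll refine these positions and move on to the rack.

```bash
python3 - <<'E'
from h import *
import pickle
w=pickle.load(open("rail.pkl","rb")); im=w["color"]; hsv=cv2.cvtColor(im,cv2.COLOR_RGB2HSV)
m=cv2.inRange(hsv,(10,120,80),(28,255,255)); n,l,s,ct=cv2.connectedComponentsWithStats(m)
i=min([k for k in range(1,n) if s[k,4]>100],key=lambda k:np.hypot(*(ct[k]-[312,257])))
cn=cv2.findContours((l==i).astype(np.uint8),cv2.RETR_EXTERNAL,2)[0][0]
pts=np.array([onz(w,p[0],.054)[:2] for p in cn]); r=cv2.minAreaRect((pts*1e4).astype(np.float32)); print("washer",np.array(r[0])/1e4,np.array(r[1])/10,r[2])
b=[onz(w,p,.01)[:2] for p in [(282,88),(370,96),(266,337),(341,343)]]; print("bolts",np.round(b,4), np.mean(b,0))
v=(b[0]+b[1]-b[2]-b[3]); print("railx",v/np.hypot(*v))
mk=[onz(w,p,.006)[:2] for p in [(267,221),(361,229)]]; print("marks",mk,np.mean(mk,0)); v=mk[0]-mk[1]; print("raily",v/np.hypot(*v))
E
```

```text
washer [0.59023052 0.04852844] [37.94644775 37.16943054] 2.3179049491882324
bolts [[0.4435 0.0019]
 [0.4403 0.0845]
 [0.7038 0.0109]
 [0.7005 0.0941]] [0.57202108 0.04784253]
railx [-0.9993604  -0.03576006]
marks [array([0.57404757, 0.00131178]), array([0.57044356, 0.09510423])] [0.57224556 0.048208  ]
raily [ 0.03839699 -0.99926256]
```

>>> {"name": "move_arm", "arguments": {
  "targets": [
    [[0.12, -0.289, 0, 0, 0, 0, 0.085], [0.12, -0.289, 0, 0, 0, 0, 0.085], [0.12, -0.289, 0, 0, 0, 0, 0.085], [0.12, -0.289, 0, 0, 0, 0, 0.085], [0.12, -0.289, 0, 0, 0, 0, 0.085], [0.12, -0.289, 0, 0, 0, 0, 0.085], [0.12, -0.289, 0, 0, 0, 0, 0.085], [0.12, -0.289, 0, 0, 0, 0, 0.085]]
  ]
}}

```text
t: 2.8
tool_pos: [0.4779, -0.2494, 0.2205]
tool_rot: [0.0, -0.064, 0.998, 0.0]
wrist_force: [0.9, 0.0, 0.6]
width: 0.997
finger_force: 0.0
```

```bash
python3 - <<'E'
from h import *
st(); w=snap("wrist"); import pickle; pickle.dump(w,open("rack.pkl","wb"))
cv2.imwrite("pics/rack.png",cv2.resize(w["color"][100:350,170:470,::-1],None,fx=2,fy=2,interpolation=cv2.INTER_CUBIC))
E
```

```text
t 2.8 pos [ 0.4779 -0.2494  0.2205] x [-9.917e-01 -1.285e-01 -4.000e-04] y [-1.285e-01  9.917e-01  1.000e-04] F [0.9 0.  0.6] j [-0.48  0.15 -0.03  1.39  0.   -0.61]
```

View pics/rack.png

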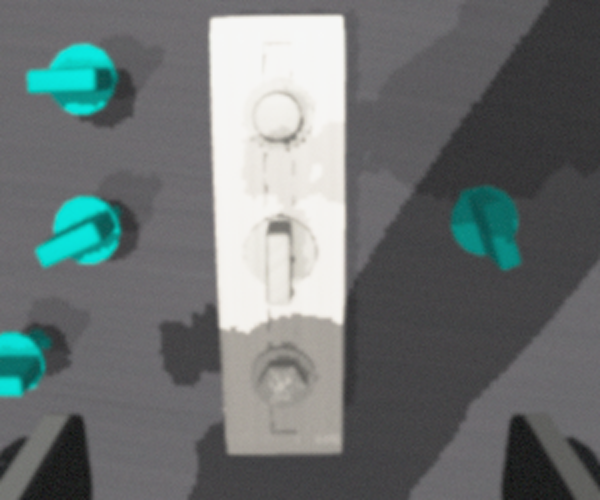

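The crop shows the thumbscrew's bar top face at crop x 268–291, y 234–303, with its flange centre at about (281,250). The bar runs along the rack, and the round-knob and hex-head neighbours are above and below it. The rack's corners are at (210,17), (344,16), (228,453) and (342,453).

```bash
python3 - <<'E'
from h import *
import pickle
w=pickle.load(open("rack.pkl","rb")); f=lambda x,y,z: onz(w,(170+x/2-.25,100+y/2-.25),z)
print("bar",f(279.5,268.5,.079),"flange",f(281,250,.049)); 
a=f(279,234,.079)-f(281,303,.079); print("bar len dir",a, np.hypot(*a[:2]),"w",np.hypot(*(f(268,268,.079)-f(291,268,.079))))
k=[f(*p,.045)[:2] for p in [(210,17),(344,16),(228,453),(342,453)]]; v=k[0]+k[1]-k[2]-k[3]; print("rack c",np.mean(k,0),v/np.hypot(*v),np.hypot(*v)/2)
P=[.4775,-.2515,.12]
print(local(P)); 
E
```

```text
bar [ 0.48094638 -0.25626398  0.079     ] flange [ 0.48068582 -0.25629201  0.049     ]Traceback (most recent call last):
  File "<stdin>", line 5, in <module>
TypeError: return arrays must be of ArrayType
```

>>> {"name": "move_arm", "arguments": {
  "targets": [
    [[-0.002, -0.007, 0.05, 0, 0, 0, 0.045], [-0.002, -0.007, 0.1, 0, 0, 0, 0.045], [-0.002, -0.007, 0.12, 0, 0, 0, 0.045], [-0.002, -0.007, 0.12, 0, 0, 0, 0.045], [-0.002, -0.007, 0.12, 0, 0, 0, 0.045]]
  ],
  "grip_force": 40
}}

```text
t: 3.48
tool_pos: [0.4812, -0.2575, 0.1016]
tool_rot: [0.001, -0.064, 0.998, -0.0]
wrist_force: [0.3, -0.2, 0.3]
width: 0.524
finger_force: 0.0
```

```bash
python3 - <<'E'
from h import *
st(); print(local([.4808,-.2563,.054]))
E
```

```text
t 3.48 pos [ 0.4812 -0.2575  0.1016] x [-0.9919 -0.1272 -0.0014] y [-0.1272  0.9919 -0.001 ] F [ 0.3 -0.2  0.3] j [-0.49  0.19 -0.24  1.13  0.   -0.62]
[0.00032489 0.00124821 0.04756122]
```

>>> {"name": "move_arm", "arguments": {
  "targets": [
    [[0, 0.001, 0.03, 0, 0, 0, 0.045], [0, 0.001, 0.0475, 0, 0, 0, 0.04], [0, 0.001, 0.0475, 0, 0, 0, 0.02], [0, 0.001, 0.0475, 0, 0, 0, 0.0], [0, 0.001, 0.0475, 0, 0, 0, 0.0], [0, 0.001, 0.0475, 0, 0, 0, 0.0], [0, 0.001, 0.0475, 0, 0, 0, 0.0], [0, 0.001, 0.0475, 0, 0, 0, 0.0]]
  ],
  "grip_force": 60
}}

```text
t: 4.47
tool_pos: [0.4812, -0.2573, 0.0544]
tool_rot: [0.001, -0.063, 0.998, -0.001]
wrist_force: [0.5, 0.6, 6.3]
width: 0.102
finger_force: 60.7
```

```bash
python3 - <<'E'
from h import *
o=st(); print(o["width"],o["finger_force"])
E
```

```text
t 4.47 pos [ 0.4812 -0.2573  0.0544] x [-0.992  -0.1259 -0.0025] y [-0.1259  0.992  -0.0015] F [0.5 0.6 6.3] j [-0.49  0.22 -0.32  1.03  0.   -0.62]
0.10202553734327825 60.67073106765747
```

>>> {"name": "move_arm", "arguments": {
  "targets": [
    [[0, 0, -0.03, 0, 0, 0, 0], [0, 0, -0.07, 0, 0, 0, 0], [0, 0, -0.115, 0, 0, 0, 0], [-0.02, 0.04, -0.115, 0, 0, -0.18, 0], [-0.05, 0.1, -0.115, 0, 0, -0.36, 0], [-0.08, 0.16, -0.115, 0, 0, -0.54, 0], [-0.11, 0.22, -0.115, 0, 0, -0.72, 0], [-0.147, 0.29, -0.115, 0, 0, -0.9, 0], [-0.147, 0.29, -0.115, 0, 0, -1.08, 0], [-0.147, 0.29, -0.115, 0, 0, -1.26, 0], [-0.147, 0.29, -0.115, 0, 0, -1.44, 0], [-0.147, 0.29, -0.115, 0, 0, -1.482, 0]]
  ],
  "grip_force": 60
}}

```text
t: 5.98
tool_pos: [0.5894, 0.0496, 0.1678]
tool_rot: [0.0, 0.721, -0.693, -0.0]
wrist_force: [0.3, -0.3, -0.5]
width: 0.103
finger_force: 60.9
```

>>> {"name": "move_arm", "arguments": {
  "targets": [
    [[0, 0, 0, 0, 0, 0, 0], [0, 0, 0, 0, 0, 0, 0], [0, 0, 0, 0, 0, 0, 0]]
  ]
}}

```text
t: 6.35
tool_pos: [0.5895, 0.0493, 0.1678]
tool_rot: [0.0, 0.72, -0.694, -0.0]
wrist_force: [-0.3, -0.4, -1.2]
width: 0.103
finger_force: 60.9
```

```bash
python3 - <<'E'
from h import *
o=st(); print(o["width"],o["finger_force"],"to hole",local([.5902,.0485,.17]))
w=snap("wrist"); import pickle; pickle.dump(w,open("held.pkl","wb"))
cv2.imwrite("pics/held.png",cv2.resize(w["color"][180:480,140:500,::-1],None,fx=2,fy=2,interpolation=cv2.INTER_CUBIC))
E
```

```text
t 6.35 pos [0.5895 0.0493 0.1678] x [ 0.0368 -0.9993  0.    ] y [-0.9993 -0.0368  0.    ] F [-0.3 -0.4 -1.2] j [ 0.08  0.26 -0.02  1.3  -0.   -1.52]
0.10270938991831982 60.91003775596619 to hole [ 0.00078273 -0.00071451 -0.00219199]
```

View pics/held.png

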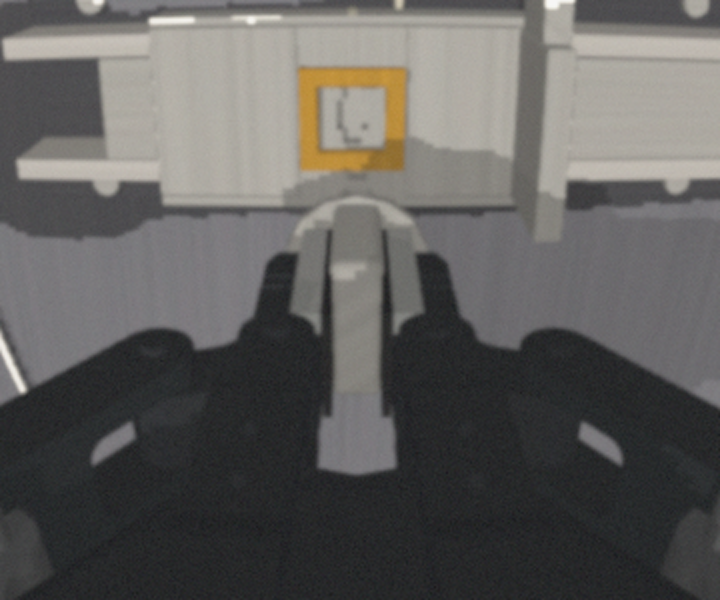

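The screw hangs straight in the fingers, with the bar's top face at crop x 332–382, y 270–391. The washer is visible at (352,119), with the stop plate at (545,120). I'll compute the offset of screw against hole.

```bash
python3 - <<'E'
from h import *
import pickle
w=pickle.load(open("held.pkl","rb")); f=lambda x,y,z: onz(w,(140+x/2-.25,180+y/2-.25),z)
T=np.array([.5895,.0493]); X=np.array([.0368,-.9993]);Y=np.array([-.9993,-.0368])
for p in [(357,270),(357,391)]:
    a=f(*p,.1678+.0246)[:2]-T; print("bar end tool xy",a@X,a@Y)
im=w["color"]; hsv=cv2.cvtColor(im,cv2.COLOR_RGB2HSV)
m=cv2.inRange(hsv,(10,120,80),(28,255,255)); n,l,s,ct=cv2.connectedComponentsWithStats(m)
i=min([k for k in range(1,n) if s[k,4]>100],key=lambda k:np.hypot(*(ct[k]-[316,240])))
cn=cv2.findContours((l==i).astype(np.uint8),cv2.RETR_EXTERNAL,2)[0][0]
pts=np.array([onz(w,p[0],.054)[:2] for p in cn]); r=cv2.minAreaRect((pts*1e4).astype(np.float32)); c=np.array(r[0])/1e4; print("washer",c,np.array(r[1])/10,r[2],"tool xy",(c-T)@X,(c-T)@Y)
E
```

```text
bar end tool xy 0.012599695595583823 0.0008336841988154061
bar end tool xy -0.014554180577512461 0.0008518693362783546
washer [0.59044688 0.04824176] [37.44228821 37.54249268] 2.101884603500366 tool xy 0.0010923439782714796 -0.0009072689648437638
```

>>> {"name": "move_arm", "arguments": {
  "targets": [
    [[0.002, -0.001, 0.04, 0, 0, 0, 0], [0.002, -0.001, 0.065, 0, 0, 0, 0], [0.002, -0.001, 0.068, 0, 0, 0, 0], [0.002, -0.001, 0.07, 0, 0, 0, 0], [0.002, -0.001, 0.072, 0, 0, 0, 0], [0.002, -0.001, 0.074, 0, 0, 0, 0], [0.002, -0.001, 0.076, 0, 0, 0, 0], [0.002, -0.001, 0.077, 0, 0, 0, 0], [0.002, -0.001, 0.077, 0, 0, 0, 0]]
  ]
}}

```text
t: 7.52
tool_pos: [0.5905, 0.0474, 0.0907]
tool_rot: [0.0, 0.72, -0.694, -0.0]
wrist_force: [-0.9, 0.1, -0.9]
width: 0.105
finger_force: 60.9
```

>>> {"name": "move_arm", "arguments": {
  "targets": [
    [[0, 0, 0.001, 0, 0, 0, 0], [0, 0, 0.002, 0, 0, 0, 0], [0, 0, 0.003, 0, 0, 0, 0], [0, 0, 0.004, 0, 0, 0, 0], [0, 0, 0.0045, 0, 0, 0, 0], [0, 0, 0.0045, 0, 0, 0, 0]]
  ]
}}

```text
t: 8.28
tool_pos: [0.5906, 0.0474, 0.0863]
tool_rot: [0.0, 0.72, -0.694, -0.0]
wrist_force: [-0.5, -0.2, -0.5]
width: 0.105
finger_force: 60.9
```

>>> {"name": "move_arm", "arguments": {
  "targets": [
    [[0, 0, 0.0005, 0, 0, 0, 0], [0, 0, 0.001, 0, 0, 0, 0], [0, 0, 0.0015, 0, 0, 0, 0], [0, 0, 0.0015, 0, 0, 0, 0]]
  ]
}}

```text
t: 8.78
tool_pos: [0.5906, 0.0474, 0.0848]
tool_rot: [-0.0, 0.72, -0.694, 0.0]
wrist_force: [0.6, -0.3, -0.7]
width: 0.105
finger_force: 60.9
```

>>> {"name": "move_arm", "arguments": {
  "targets": [
    [[0, 0.003, 0, 0, 0, 0, 0], [0, 0.006, 0, 0, 0, 0, 0], [0, 0.009, 0, 0, 0, 0, 0], [0, 0.012, 0, 0, 0, 0, 0], [0, 0.015, 0, 0, 0, 0, 0], [0, 0.018, 0, 0, 0, 0, 0], [0, 0.02, 0, 0, 0, 0, 0], [0, 0.02, 0, 0, 0, 0, 0]]
  ]
}}

```text
t: 9.78
tool_pos: [0.5702, 0.0466, 0.0848]
tool_rot: [0.0, 0.72, -0.694, -0.0]
wrist_force: [0.8, -0.5, -1.8]
width: 0.102
finger_force: 60.9
```

>>> {"name": "move_arm", "arguments": {
  "targets": [
    [[0, 0, 0.0005, 0, 0, 0, 0], [0, 0, 0.001, 0, 0, 0, 0], [0, 0, 0.001, 0, 0, 0, 0]]
  ]
}}

```text
t: 10.15
tool_pos: [0.5705, 0.0466, 0.0842]
tool_rot: [-0.0, 0.72, -0.694, 0.0]
wrist_force: [-1.0, 0.5, 6.0]
width: 0.106
finger_force: 61.8
```

>>> {"name": "move_arm", "arguments": {
  "targets": [
    [[0, 0.0015, 0, 0, 0, 0, 0], [0, 0.003, 0, 0, 0, 0, 0], [0, 0.003, 0, 0, 0, 0, 0]]
  ]
}}

```text
t: 10.52
tool_pos: [0.5686, 0.0466, 0.0843]
tool_rot: [-0.001, 0.72, -0.694, 0.001]
wrist_force: [5.7, 0.7, 2.3]
width: 0.104
finger_force: 61.4
```

>>> {"name": "move_arm", "arguments": {
  "targets": [
    [[0, 0.0015, 0, 0, 0, 0, 0], [0, 0.003, 0, 0, 0, 0, 0], [0, 0.003, 0, 0, 0, 0, 0]]
  ]
}}

```text
t: 10.9
tool_pos: [0.5655, 0.0465, 0.0843]
tool_rot: [-0.001, 0.72, -0.694, 0.001]
wrist_force: [5.7, 0.0, 3.3]
width: 0.103
finger_force: 61.5
```

>>> {"name": "move_arm", "arguments": {
  "targets": [
    [[0, 0.0015, 0, 0, 0, 0, 0], [0, 0.003, 0, 0, 0, 0, 0], [0, 0.003, 0, 0, 0, 0, 0]]
  ]
}}

```text
t: 11.28
tool_pos: [0.5624, 0.0463, 0.0843]
tool_rot: [-0.001, 0.72, -0.694, 0.001]
wrist_force: [5.1, 0.4, 3.2]
width: 0.106
finger_force: 61.6
```

>>> {"name": "move_arm", "arguments": {
  "targets": [
    [[0, 0.0015, 0.0001, 0, 0, 0, 0], [0, 0.003, 0.0001, 0, 0, 0, 0], [0, 0.003, 0.0001, 0, 0, 0, 0]]
  ]
}}

```text
t: 11.65
tool_pos: [0.5595, 0.0462, 0.0843]
tool_rot: [-0.001, 0.72, -0.694, 0.001]
wrist_force: [5.8, -0.2, 4.5]
width: 0.102
finger_force: 61.7
```

>>> {"name": "move_arm", "arguments": {
  "targets": [
    [[0, 0.0015, 0, 0, 0, 0, 0], [0, 0.003, 0, 0, 0, 0, 0], [0, 0.003, 0, 0, 0, 0, 0]]
  ]
}}

```text
t: 12.02
tool_pos: [0.5565, 0.0461, 0.0843]
tool_rot: [-0.001, 0.72, -0.694, 0.001]
wrist_force: [4.9, -0.1, 3.8]
width: 0.104
finger_force: 61.7
```

>>> {"name": "move_arm", "arguments": {
  "targets": [
    [[0, 0.0015, 0, 0, 0, 0, 0], [0, 0.003, 0, 0, 0, 0, 0], [0, 0.003, 0, 0, 0, 0, 0]]
  ]
}}

```text
t: 12.4
tool_pos: [0.5535, 0.046, 0.0843]
tool_rot: [-0.001, 0.72, -0.694, 0.001]
wrist_force: [5.3, -0.8, 4.6]
width: 0.101
finger_force: 61.7
```

>>> {"name": "move_arm", "arguments": {
  "targets": [
    [[0, 0.0015, 0, 0, 0, 0, 0], [0, 0.003, 0, 0, 0, 0, 0], [0, 0.003, 0, 0, 0, 0, 0]]
  ]
}}

```text
t: 12.78
tool_pos: [0.5503, 0.0459, 0.0842]
tool_rot: [-0.001, 0.72, -0.694, 0.001]
wrist_force: [5.0, 0.2, 4.6]
width: 0.102
finger_force: 61.8
```

>>> {"name": "move_arm", "arguments": {
  "targets": [
    [[0, 0.0015, 0, 0, 0, 0, 0], [0, 0.003, 0, 0, 0, 0, 0], [0, 0.003, 0, 0, 0, 0, 0]]
  ]
}}

```text
t: 13.15
tool_pos: [0.5454, 0.0457, 0.0829]
tool_rot: [0.001, 0.72, -0.694, -0.001]
wrist_force: [2.3, -0.3, -0.4]
width: 0.101
finger_force: 61.1
```

The force dropped and the tip fell 1.4 mm, so the hole is found. I'll centre the tip and lower it gently.

>>> {"name": "move_arm", "arguments": {
  "targets": [
    [[0, 0.0005, 0.0005, 0, 0, 0, 0], [0, 0.001, 0.001, 0, 0, 0, 0], [0, 0.001, 0.0015, 0, 0, 0, 0], [0, 0.001, 0.0015, 0, 0, 0, 0]]
  ]
}}

```text
t: 13.65
tool_pos: [0.5453, 0.0457, 0.0819]
tool_rot: [0.0, 0.72, -0.694, -0.0]
wrist_force: [2.0, 1.1, -0.7]
width: 0.106
finger_force: 61.1
```

>>> {"name": "move_arm", "arguments": {
  "targets": [
    [[0, 0, 0.0007, 0, 0, 0, 0], [0, 0, 0.0014, 0, 0, 0, 0], [0, 0, 0.002, 0, 0, 0, 0], [0, 0, 0.002, 0, 0, 0, 0]]
  ]
}}

```text
t: 14.15
tool_pos: [0.5454, 0.0457, 0.08]
tool_rot: [0.0, 0.72, -0.694, -0.0]
wrist_force: [1.3, -1.2, -0.2]
width: 0.101
finger_force: 61.0
```

>>> {"name": "move_arm", "arguments": {
  "targets": [
    [[0, 0, 0.0007, 0, 0, 0, 0], [0, 0, 0.0014, 0, 0, 0, 0], [0, 0, 0.0021, 0, 0, 0, 0], [0, 0, 0.0028, 0, 0, 0, 0], [0, 0, 0.003, 0, 0, 0, 0]]
  ]
}}

```text
t: 14.78
tool_pos: [0.5455, 0.0457, 0.0771]
tool_rot: [0.0, 0.72, -0.694, -0.0]
wrist_force: [1.3, -0.2, -0.8]
width: 0.102
finger_force: 60.9
```

>>> {"name": "move_arm", "arguments": {
  "targets": [
    [[0, 0, 0.0008, 0, 0, 0, 0], [0, 0, 0.0016, 0, 0, 0, 0], [0, 0, 0.0024, 0, 0, 0, 0], [0, 0, 0.0032, 0, 0, 0, 0], [0, 0, 0.004, 0, 0, 0, 0]]
  ]
}}

```text
t: 15.4
tool_pos: [0.5455, 0.0457, 0.0731]
tool_rot: [0.0, 0.72, -0.694, -0.0]
wrist_force: [-0.4, 0.7, -0.3]
width: 0.105
finger_force: 60.9
```

>>> {"name": "move_arm", "arguments": {
  "targets": [
    [[0, 0, 0.001, 0, 0, 0, 0], [0, 0, 0.002, 0, 0, 0, 0], [0, 0, 0.003, 0, 0, 0, 0], [0, 0, 0.004, 0, 0, 0, 0], [0, 0, 0.005, 0, 0, 0, 0], [0, 0, 0.006, 0, 0, 0, 0], [0, 0, 0.007, 0, 0, 0, 0], [0, 0, 0.008, 0, 0, 0, 0], [0, 0, 0.008, 0, 0, 0, 0]]
  ]
}}

```text
t: 16.52
tool_pos: [0.5455, 0.0457, 0.0651]
tool_rot: [0.0, 0.72, -0.694, -0.0]
wrist_force: [-0.8, 0.9, -1.3]
width: 0.102
finger_force: 60.9
```

>>> {"name": "move_arm", "arguments": {
  "targets": [
    [[0, 0, 0.0008, 0, 0, 0, 0], [0, 0, 0.0016, 0, 0, 0, 0], [0, 0, 0.0024, 0, 0, 0, 0], [0, 0, 0.003, 0, 0, 0, 0], [0, 0, 0.003, 0, 0, 0, 0]]
  ]
}}

```text
t: 17.15
tool_pos: [0.5456, 0.0457, 0.0624]
tool_rot: [-0.0, 0.72, -0.694, 0.0]
wrist_force: [-1.2, 0.2, 2.1]
width: 0.108
finger_force: 61.4
```

>>> {"name": "move_arm", "arguments": {
  "targets": [
    [[0, 0, 0.0005, 0, 0, 0, 0], [0, 0, 0.001, 0, 0, 0, 0], [0, 0, 0.0012, 0, 0, 0, 0], [0, 0, 0.0012, 0, 0, 0, 0]]
  ]
}}

```text
t: 17.65
tool_pos: [0.5457, 0.0457, 0.0611]
tool_rot: [-0.0, 0.72, -0.694, 0.0]
wrist_force: [-1.9, -0.3, 4.0]
width: 0.1
finger_force: 61.6
```

>>> {"name": "move_arm", "arguments": {
  "targets": [
    [[0, 0, 0.0005, 0, 0, 0, 0], [0, 0, 0.001, 0, 0, 0, 0], [0, 0, 0.0014, 0, 0, 0, 0], [0, 0, 0.0014, 0, 0, 0, 0], [0, 0, 0.0014, 0, 0, 0, 0]]
  ]
}}

```text
t: 18.27
tool_pos: [0.5456, 0.0457, 0.0597]
tool_rot: [-0.0, 0.72, -0.694, 0.0]
wrist_force: [-1.6, -0.5, 4.7]
width: 0.102
finger_force: 61.9
```

>>> {"name": "move_arm", "arguments": {
  "targets": [
    [[0, 0, 0.0003, 0, 0, 0, 0], [0, 0, 0.0003, 0, 0, 0, 0]]
  ]
}}

```text
t: 18.52
tool_pos: [0.5456, 0.0457, 0.0595]
tool_rot: [-0.0, 0.72, -0.694, 0.0]
wrist_force: [-2.2, 0.3, 6.0]
width: 0.107
finger_force: 61.9
```

>>> {"name": "move_arm", "arguments": {
  "targets": [
    [[0, 0, 0, 0, 0, 0.08, 0], [0, 0, 0, 0, 0, 0.16, 0], [0, 0, 0, 0, 0, 0.2, 0]]
  ]
}}

```text
t: 18.9
tool_pos: [0.5456, 0.0461, 0.0595]
tool_rot: [0.0, -0.647, 0.763, 0.0]
wrist_force: [-3.0, 0.7, 6.3]
width: 0.106
finger_force: 61.9
```

```bash
python3 - <<'E'
from h import *
o=st(); print(o["ft_torque"],o["width"])
E
```

```text
t 18.9 pos [0.5456 0.0461 0.0595] x [-1.631e-01 -9.866e-01 -9.000e-04] y [-0.9866  0.1631 -0.    ] F [-3.   0.7  6.3] j [ 0.08  0.22 -0.31  1.04  0.   -1.32]
[0.23868464 0.58136676 0.08837805] 0.10586675375924594
```

>>> {"name": "move_arm", "arguments": {
  "targets": [
    [[0, 0, 0, 0, 0, 0.15, 0], [0, 0, 0, 0, 0, 0.3, 0], [0, 0, 0, 0, 0, 0.45, 0], [0, 0, 0, 0, 0, 0.6, 0]]
  ]
}}

```text
t: 19.4
tool_pos: [0.545, 0.0468, 0.0594]
tool_rot: [0.0, -0.391, 0.92, 0.001]
wrist_force: [-4.5, 4.1, 7.7]
width: 0.104
finger_force: 62.0
```

```bash
python3 - <<'E'
from h import *
o=st(); print(o["ft_torque"],o["width"])
E
```

```text
t 19.4 pos [0.545  0.0468 0.0594] x [-0.6938 -0.7202 -0.0011] y [-0.7202  0.6938  0.0025] F [-4.5  4.1  7.7] j [ 0.08  0.22 -0.31  1.04  0.   -0.72]
[0.86070524 0.94575291 0.07141624] 0.1036027406226596
```

>>> {"name": "move_arm", "arguments": {
  "targets": [
    [[0, 0.0003, 0, 0, 0, 0.15, 0], [0, 0.0005, 0, 0, 0, 0.3, 0], [0, 0.0006, 0, 0, 0, 0.45, 0], [0, 0.0007, 0, 0, 0, 0.6, 0], [0, 0.0008, 0, 0, 0, 0.77, 0], [0, 0.0008, 0, 0, 0, 0.77, 0]]
  ]
}}

```text
t: 20.15
tool_pos: [0.5445, 0.0473, 0.0594]
tool_rot: [-0.0, -0.019, 1.0, 0.001]
wrist_force: [-3.2, 2.3, 6.4]
width: 0.103
finger_force: 62.0
```

```bash
python3 - <<'E'
from h import *
o=st(); print(o["ft_torque"],o["width"])
E
```

```text
t 20.15 pos [0.5445 0.0473 0.0594] x [-9.993e-01 -3.760e-02  7.000e-04] y [-0.0376  0.9993  0.0023] F [-3.2  2.3  6.4] j [ 0.09  0.22 -0.31  1.04  0.    0.05]
[0.75288468 0.74151937 0.00858148] 0.1034448572543575
```

>>> {"name": "move_arm", "arguments": {
  "targets": [
    [[0, 0, 0, 0, 0, 0, 0.02], [0, 0, 0, 0, 0, 0, 0.03], [0, 0, 0, 0, 0, 0, 0.04], [0, 0, 0, 0, 0, 0, 0.04], [0, 0, -0.02, 0, 0, 0, 0.04], [0, 0, -0.06, 0, 0, 0, 0.04], [0, 0, -0.11, 0, 0, 0, 0.04], [0.02, 0, -0.15, 0, 0, 0, 0.06], [0.02, 0, -0.15, 0, 0, 0, 0.06], [0.02, 0, -0.15, 0, 0, 0, 0.06]]
  ]
}}

```text
t: 21.4
tool_pos: [0.525, 0.0454, 0.2089]
tool_rot: [0.0, -0.019, 1.0, -0.0]
wrist_force: [0.0, 0.6, -1.7]
width: 0.706
finger_force: 0.0
```

```bash
python3 - <<'E'
from h import *
st(); w=snap("wrist"); s=snap("scene")
im=np.zeros((400,800,3),np.uint8)
im[:,:400]=cv2.resize(w["color"][140:340,220:420,::-1],(400,400)); im[:,400:]=cv2.resize(s["color"][210:310,270:370,::-1],(400,400),interpolation=cv2.INTER_CUBIC)
cv2.imwrite("pics/end.png",im); import pickle; pickle.dump(w,open("end.pkl","wb"))
E
```

```text
t 21.4 pos [0.525  0.0454 0.2089] x [-9.993e-01 -3.810e-02 -1.000e-04] y [-0.0381  0.9993 -0.    ] F [ 0.   0.6 -1.7] j [ 0.09  0.13 -0.08  1.36 -0.    0.05]
```

View pics/end.png

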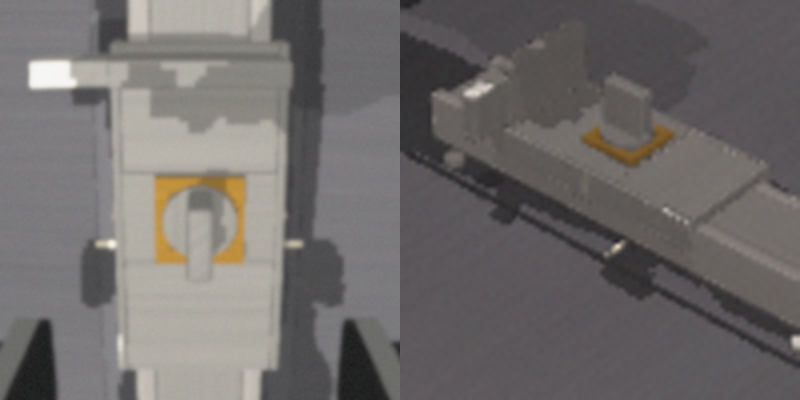

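The thumbscrew stands upright at left-crop (200,222), with its flange centred on the washer and its bar along the rail. The bracket is past the marks at y≈243, and the gripper is clear. Handing in.

```bash
python3 -c "
from station import ctrl
print(ctrl.job_done())"
```

```text
the job is handed in; nothing more can be done
None
```

I found the nut bar hole about 26 mm past the rail mark, put the thumbscrew through both holes, locked it with a quarter turn and released it; the job is handed in at about 21 s, but no verdict was returned.

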